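Snap the back onto a travel clock with the bench closing pliers

TASK

Pick up the little blue travel clock by its two narrow sides, stand it upright in the white cradle between the jaws of the closing pliers and let go of it, then squeeze the two red grips together until the clock's loose brass back has snapped fully home. Stop squeezing as soon as you feel the back give, because squeezing on against the seated back cracks the glass, and let the grips spring fully open with the clock left standing in the cradle. Press the back only with the pliers, never with the fingers, and leave the other things on the bench where they are.

Things in the scene. Friction and masses are not known exactly. Their poses are not given: they have to be found in the camera images.
- clock: blue square travel clock on its foot, about 270 g, case 50 mm wide (its x) x 20 thick (its y) x 56 tall (its z); origin at the centre of the case's underside. Glass on the -y face, out to y = -12 mm; loose brass back on the +y face, out to +16 mm open, +13 mm home. Lift it by the flat narrow sides, 50 mm apart along its x; it may face either jaw
- glass: white dial with its glass, 42 x 48 mm, on the clock's -y face; same frame as the clock; it cracks above 25 N of force on it, and above 15 N once the back is home, since the squeeze then goes straight into the movement
- back: brass push-fit back plate, 44 x 50 x 3 mm, carried by the clock; its frame is parallel to the clock's and coincides with it while the back is open (3 mm proud of its seat); it slides along the clock's y to -3 mm when home. Pushed in, it resists more and more to a peak of 12 to 16 N about 1 mm in (differs from run to run), then gives, snaps home by itself and stays there
- press: closing pliers lying level in a stand fixed to the bench, at most 50 mm tall; origin at the cradle's centre, at bench height. Pivots at x = +90 mm; the two handles run from there towards -x, past the cradle at y = +-41 mm or less, to the red grips at x = -76 mm; brass screw knobs stick out sideways to y = +-53 mm at x = 0. Squeeze the grips towards each other along y
- cradle (a point): centre of the cradle's floor, 6 mm above the bench, axes as the press. Two white guides, inner faces at x = +-26.5 mm, lips flared to 16 mm above the bench, take the clock's 50 mm width along x and let it slide along y
- jaws (a point): point midway between the open jaw pads (rubber, 12 mm wide along x, 30 mm tall), 32 mm above the bench, axes as the press. Pad faces are about 22 mm either side of it along y and move inwards as the grips close. The -y pad sits on a setting screw: its face may be up to 4 mm further in or out, so where the back gives differs from run to run
- grip_l (a point): top centre of the red grip of the +y handle, 42 mm above the bench; the grip is 56 mm long along the handle, 9 mm thick, 16 mm tall. With the handles open the two grips measure 66 mm over their outer faces, and about 29 mm (+-8) when the back goes home
- grip_r (a point): the same on the -y handle
- handle_l (a joint): angle of the +y handle, rad: 0 sprung open, grows as it is squeezed inwards, 0.08 to 0.14 when the back is home. Its spring opens it again (1 N at the grip open, 2 N closed); beyond that the pads press 1.8 times as hard as the grips are squeezed, so the back gives at 9 to 12 N on each grip; the glass is in danger above 15 N, or 10 N once the back is home
- handle_r (a joint): the same for the -y handle
- jar_white: bystander: white ceramic jar with white lid, 54 mm across, 55 tall; origin at its underside
- jar_red: bystander: clear glass jar with red lid, 52 mm across, 60 tall; origin at its underside
- dish: bystander: clear glass dish, 84 mm across, 16 tall; origin at its underside
- blower: bystander: terracotta-coloured rubber dust blower, upright, 48 mm across, 70 tall; origin at its underside
- spirit: bystander: small clear bottle with grey cap, 56 mm across, 75 tall; origin at its underside
- driver: bystander: screwdriver with yellow handle lying on the bench, 130 mm long
- tin: bystander: small grey box, 50 x 50 x 30 mm; origin at its underside
There are look-alikes about, which are no part of the job. Of the things that look like the clock, the smaller one is meant. Several things look just like the press: the one meant starts farthest to the robot's left.

How it is judged:
By the outcome, as a careful person would: the job done as asked, in the order asked, and still so for the second after the job is handed in, with the robot touching nothing.
It also fails if it takes over 64 s, if anything falls off the work surface, if the arm or the gripper's body presses on something with over 40 N, if the wrist force passes 120 N, or if a joint passes its speed limit or range.

ROBOT

A 7-joint arm with a two-finger parallel gripper is mounted at the origin on the work surface. World frame = base frame: x ahead of the robot, y to its left, z up, the work surface at z = 0. Lengths are in mm, angles in rad, forces in N, time in s.
With the tool pointing down it reaches from about 400 to 875 mm from the base axis. Payload 4.4 kg.
Tool frame: the origin (TCP) lies on the centre line of the jaws, within the pads' length; the fingertips stand 19 mm ahead of it and the grasp point (between the pads) is the TCP; z points along the fingers, y is the line along which they close (so a half turn about z gives the same grasp; the last joint's range is limited). The gripper opens to 85 mm and grips with 20 to 120 N. Pads are 22 mm wide; open, the fingers measure 114 mm over their backs; the gripper's body (76 mm by 85 mm) begins 54 mm behind the grasp point. The pads swing forward as they close: fully open they stand 13 mm farther back than shut.
Start: joints at [-1.316, 0.628, 0.038, 1.517, -0.027, 0.996, -0.02], TCP at [204.939, 616.861, 250.313] pointing down, gripper open.
Joint ranges: [-3.06, 3.06], [-0.37, 2.12], [-1.25, 1.32], [0.18, 2.47], [-1.1, 4.24], [0.23, 1.98], [-2.94, 2.94]. Speed limits (rad/s): [2.57, 2.57, 3.14, 3.14, 3.14, 3.14, 3.14].

INTERFACE

Orientations are given as [roll, pitch, yaw] about the fixed x, y, z axes, in that order (R = Rz(yaw) Ry(pitch) Rx(roll)).
In Python, from cell import ctrl, viewer, silhouettes gives the robot as it stands.
- The arm moves only by the shell command python3 -m creep 'ROWS'. ROWS is JSON, a list of rows, each an object with "jaw": the gripper command: -1 is shut, 1 is fully open, values between are in proportion; "xyz": the shift along the tool's x, y, z in mm, a list of three; "angular": the turn, a rotation vector about the tool's x, y, z in rad, a list of three. In form: [{"jaw": jaw, "xyz": [tx, ty, tz], "angular": [rx, ry, rz]}, ...]. A call has 1 to 12 rows; each row is the pose to reach, as a shift and turn from the pose commanded when the call began, along the tool's axes at that moment; what a row does not reach only later rows make up. A row lasts 1/8 s, in which the tool goes at most 62.5 mm and 10.7 degrees, less where a joint would pass 70% of its speed; a pose out of reach is approached as far as the arm can. A call with a gripper value outside its range is refused whole. The fingers move at their own pace and stop on an object; the grip force is fixed at half the most. Time passes only in rows, so rows that repeat a pose let the fingers close. It gives the time, the measured TCP pose, the force, the opening and the grip force at its end, in the units of the state.
- ctrl.read_state(): the state, without advancing time (a new reading comes with each control period).
- viewer.get_image(name): name is "side" or "top" or "wrist"; returns (picture, depth): 384x512x3 uint8, red, green, blue; 384x512 float32, mm along the optical axis (not along the pixel's ray), 0 where there is no reading.
- viewer.camera_model(name): a dict with "fx", "fy", "cx", "cy" (pixels), "T" (4x4, takes a point from camera to world coordinates). Camera axes: x right, y down, z forward; pixel columns grow to the right and rows downward; lengths in mm; the calibration is good to about 2 mm. A picture is of the moment at which its call begins: read the wrist's pose just before it. camera_model takes no time and is no camera call; for the wrist camera it gives the pose at the moment of the call.
- ctrl.finish_job(): hands the job in; it is judged then, once.
Trained networks look in the newest picture that a camera, given by its name, has taken for a name from the list of things; names that differ only in an ending like _2 or _b are one class to them, and where a whole thing is asked for, a point or a joint stands for the part that bears it (a point fixed in the world has none). Each returns a list of dicts, best first, with "score" (0 to 1); they miss things now and then, are a little off and sometimes report something else, mostly with a low value. They report only what shows in the picture. A call takes as long as a camera call. They do not tell look-alikes from the thing itself.
- silhouettes(camera, target): "pixels" (384x512 bool, what is visible of it) and "xy" ([column, row] in pixels, amid what is visible of it).
The state is a dict: "clock": time; "qpos": joint angles; "qd": joint speeds; "tau": joint torques, N m; "eef_pos": TCP position; "tool_rot": TCP orientation; "force": force on the tool from outside, world axes, zero at the start; "torque": the same for the moment, N m; "width": finger opening in mm; "gripper_force": force on a finger pad.
Only numpy, scipy, OpenCV 4.12 (cv2) and the standard library are available. Lean on these libraries where they do the work, as an engineer would, in place of code of your own. Each camera call takes 0.05 s, during which the arm holds its last target. There are 200 camera calls.

## Working session

There is one attempt and no reset: what is moved stays moved. The work goes in short steps, Python scripts to look and compute and a shell command to move; the robot and the scene stay as the last step left them, time stands still between calls to the robot, and variables do not carry over. Pictures are saved under pics/ and viewed, at most 10 in all, crops included, and the job is handed in when it is done.

```bash
ls; mkdir -p pics; cat > h.py <<'E'
import numpy as np, cv2
from cell import ctrl, viewer, silhouettes
def pts(cam,mask,d):
    m=viewer.camera_model(cam); v,u=np.nonzero(mask&(d>0)); z=d[v,u]
    P=np.c_[(u-m['cx'])/m['fx']*z,(v-m['cy'])/m['fy']*z,z,np.ones(len(z))]@np.array(m['T']).T
    return P[:,:3]
def save(n,im): cv2.imwrite('pics/'+n,im[:,:,::-1])
E
python3 - <<'E'
from h import *
s=ctrl.read_state();print({k:np.round(v,3) for k,v in s.items()})
ims=[]
for c in ('top','side'):
    im,d=viewer.get_image(c); ims.append(im); np.savez('/tmp/%s.npz'%c,im=im,d=d)
    print(c,np.round(viewer.camera_model(c)['T'],2).tolist())
    for t in ('clock','press','back','glass','grip_l','jar_white','jar_red','dish','blower','spirit','driver','tin'):
        for r in silhouettes(c,t):
            P=pts(c,r['pixels'],d)
            if len(P)<5: continue
            print(c,t,round(r['score'],2),np.round(r['xy']).astype(int),len(P),'med',np.median(P,0).round(),'lo',np.percentile(P,3,axis=0).round(),'hi',np.percentile(P,97,axis=0).round())
save('a_top.png',cv2.resize(ims[0],(800,600)));save('a_side.png',cv2.resize(ims[1],(800,600)))
E
```

```text
pics
{'clock': np.float64(0.0), 'qpos': array([-1.316,  0.629,  0.038,  1.518, -0.027,  0.996, -0.02 ]), 'qd': array([-0.002, -0.001, -0.   ,  0.001,  0.002,  0.001, -0.002]), 'tau': array([-0.0000e+00, -5.6340e+01,  1.2260e+00, -1.9344e+01,  1.1000e-02,
        1.0000e-02,  0.0000e+00]), 'eef_pos': array([204.749, 616.292, 249.399]), 'tool_rot': array([-3.14 ,  0.   ,  2.821]), 'force': array([ 0.634, -0.129,  0.347]), 'torque': array([-0.072, -0.043, -0.066]), 'gripper_force': np.float64(0.0), 'width': np.float64(85.741)}
top [[0.0, -0.98, 0.18, 276.2], [-1.0, -0.0, -0.01, -16.99], [0.01, -0.18, -0.98, 1045.06], [0.0, 0.0, 0.0, 1.0]]
top clock 0.63 [318 193] 240 med [ 436. -198.   53.] lo [ 414. -213.   14.] hi [ 458. -184.   57.]
top clock 0.22 [123 152] 230 med [557. 337.  32.] lo [540. 322.  14.] hi [577. 357.  60.]
top press 0.92 [373 291] 2341 med [ 189. -326.   12.] lo [  73. -365.   -0.] hi [ 282. -286.   44.]
top press 0.77 [220 132] 1723 med [616.  72.  10.] lo [508.  19.   1.] hi [698. 114.  44.]
top press 0.62 [209 148] 265 med [576.  96.  37.] lo [490.  69.  -2.] hi [66
[... 2779 characters left out ...]
 [ 486. -377.    8.] hi [ 529. -333.   57.]
side jar_red 0.93 [341 236] 535 med [ 586. -221.   45.] lo [ 570. -233.    7.] hi [ 612. -192.   61.]
side dish 0.5 [195 156] 228 med [362. 314.  10.] lo [330. 268.   3.] hi [394. 341.  16.]
side blower 0.59 [244 142] 134 med [559. 326.  28.] lo [543. 316.   7.] hi [580. 341.  56.]
side spirit 0.73 [268 130] 260 med [659. 370.  40.] lo [640. 358.   4.] hi [687. 397.  75.]
side spirit 0.23 [284 174] 260 med [579.  85.  37.] lo [487.  61.   1.] hi [673. 134.  44.]
side driver 0.66 [305 377] 275 med [ 361. -468.   18.] lo [ 337. -483.   -1.] hi [ 413. -442.   26.]
side tin 0.64 [221 138] 196 med [467. 393.  25.] lo [441. 374.   1.] hi [500. 425.  31.]
```

View pics/a_top.png

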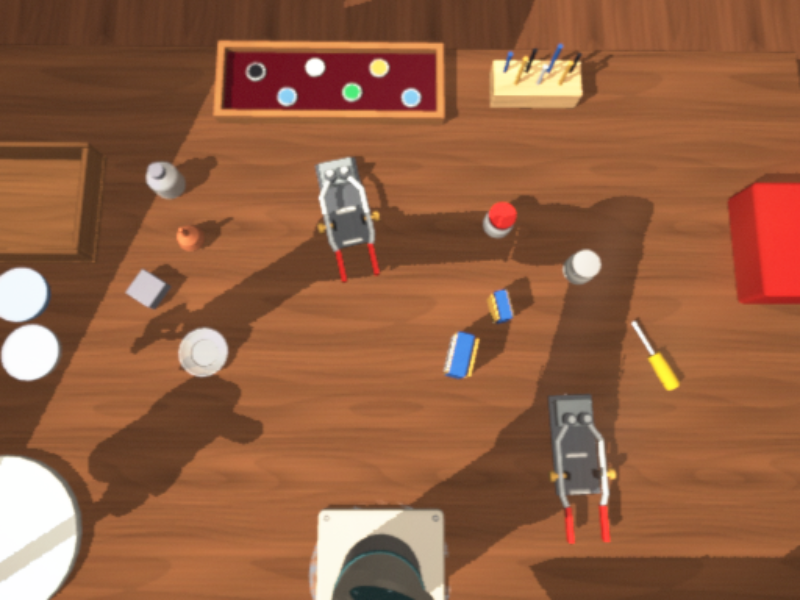

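View pics/a_side.png

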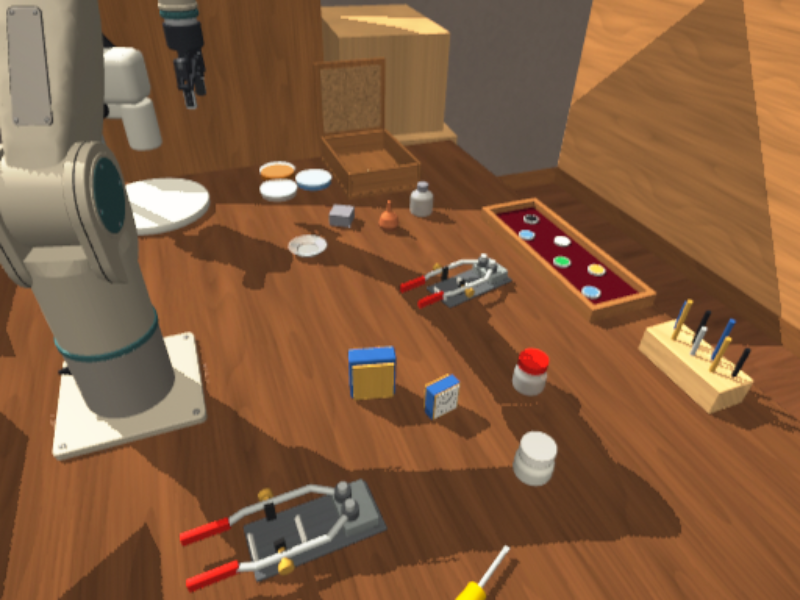

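The top view (800 px) shows two presses, at (346,215) and (580,470). The one at (346,215) is farther to the robot's left (+y), so it is meant. There are two blue clocks, at (501,306) and (461,355). The one at (501,306) is smaller, about 50 × 20 × 56, so it is meant. In the side view its dial faces -y and its brass faces +y. I'll measure both and confirm in one crop.

```bash
cat >> h.py <<'E'
def rect(P,n=''):
    c,s,a=cv2.minAreaRect(P[:,:2].astype(np.float32)); print(n,len(P),'c',np.round(c,1),'size',np.round(s,1),'ang',round(a,1),'z',np.round(np.median(P[:,2]),1))
def go(x,y,z,yaw):
    from scipy.spatial.transform import Rotation as R
    s=ctrl.read_state(); r=R.from_euler('xyz',s['tool_rot']); t=R.from_euler('xyz',[np.pi,0,yaw])
    print('t',s['clock'],'xyz',np.round(r.inv().apply(np.array([x,y,z])-s['eef_pos']),1),'ang',np.round((r.inv()*t).as_rotvec(),3))
E
python3 - <<'E'
from h import *
for c in ('top','side'):
    f=np.load('/tmp/%s.npz'%c); im,d=f['im'],f['d']
    full=pts(c,d>0,d); rgb=im[d>0].astype(int); hsv=cv2.cvtColor(im,cv2.COLOR_RGB2HSV)[d>0].astype(int)
    roi=(abs(full[:,0]-436)<45)&(abs(full[:,1]+203)<30)
    rect(full[roi&(full[:,2]>50)],c+' clocktop'); 
    b=roi&(full[:,2]>50)&(hsv[:,0]>95)&(hsv[:,0]<130)&(hsv[:,1]>100); rect(full[b],c+' blue')
    roi=(abs(full[:,0]-605)<130)&(abs(full[:,1]-65)<75)
    red=roi&((hsv[:,0]<6)|(hsv[:,0]>174))&(hsv[:,1]>180)&(full[:,2]>34)
    P=full[red]
    if len(P): 
        for n,Q in (('L',P[P[:,1]>55]),('R',P[P[:,1]<=55])): rect(Q,c+' red'+n)
    w=roi&(full[:,2]>8)&(full[:,2]<20)&(hsv[:,1]<60)&(hsv[:,2]>150); rect(full[w],c+' white')
    g=roi&(hsv[:,0]>18)&(hsv[:,0]<30)&(hsv[:,1]>120)&(full[:,2]>20); Q=full[g]; 
    for n,q in (('L',Q[Q[:,1]>63]),('R',Q[Q[:,1]<=63])): print(c,'knob',n,len(q),q.mean(0).round(1) if len(q) else '')
    rect(full[roi&(full[:,2]>3)&(full[:,2]<14)&(hsv[:,1]<80)],c+' base')
f=np.load('/tmp/top.npz'); im=f['im']
a=cv2.resize(im[90:185,190:300],(440,380),interpolation=2); b=cv2.resize(im[165:260,270:360],(360,380),interpolation=2)
save('b.png',np.hstack([a,b]))
E
```

```text
top clocktop 166 c [ 437.8 -200. ] size [49.8 27.1] ang 11.7 z 53.9
top blue 125 c [ 437.7 -202.2] size [48.7 17.7] ang 11.3 z 54.4
top redL 62 c [505.7  73.6] size [53.4  8.4] ang 13.1 z 40.3
top redR 64 c [519.2  18. ] size [53.7  8.6] ang 14.3 z 40.4
top white 55 c [628.9  76.4] size [152.7  37.5] ang 17.6 z 13.1
top knob L 2 [574.5 109.1  39. ]
top knob R 7 [599.9  13.3  38.2]
top base 670 c [632.   75.6] size [162.5  73.5] ang 11.0 z 5.0
side clocktop 204 c [ 439.1 -205.1] size [50.4 30.6] ang 15.5 z 55.1
side blue 129 c [ 439.  -204.9] size [50.4 22.1] ang 13.7 z 55.7
side redL 57 c [507.4  68.7] size [53.7  9.9] ang 13.2 z 40.8
side redR 64 c [521.  13.] size [55.7 11. ] ang 13.7 z 40.6
side white 15 c [611.4  68.8] size [ 26.9 114. ] ang 86.5 z 14.7
side knob L 9 [576.8 104.2  38.8]
side knob R 24 [599.1  10.1  35.8]
side base 414 c [643.2  71.4] size [182.6  76.4] ang 12.9 z 5.8
```

View pics/b.png

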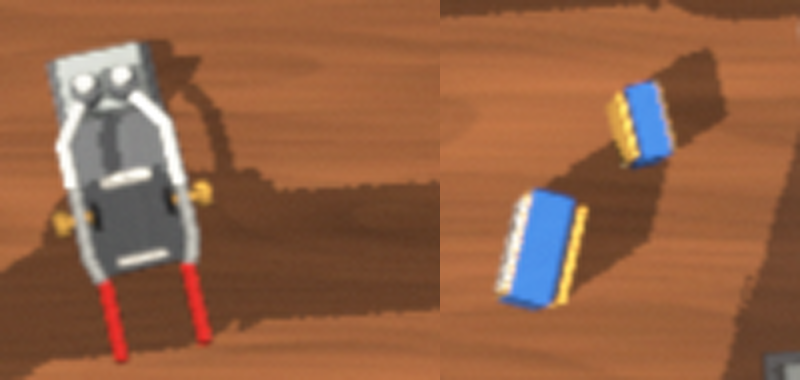

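The crop confirms both. The small clock is at (645,122) in the right panel, brass facing +y, and the left-hand press is at (130,190), open. Now I'll go over the clock.

```bash
python3 - <<'E'
from h import *
go(500,200,240,1.78)
go(438,-203.5,200,1.78)
E
```

```text
t 1.3 xyz [-411.5 -302.6   10.3] ang [ 0.    -0.     1.041]
t 1.3 xyz [-479.9 -705.    50.3] ang [ 0.    -0.     1.041]
```

```bash
python3 -m creep '[{"jaw":1,"xyz":[-411,-303,10],"angular":[0,0,1.041]},{"jaw":1,"xyz":[-411,-303,10],"angular":[0,0,1.041]},{"jaw":1,"xyz":[-411,-303,10],"angular":[0,0,1.041]},{"jaw":1,"xyz":[-411,-303,10],"angular":[0,0,1.041]},{"jaw":1,"xyz":[-411,-303,10],"angular":[0,0,1.041]},{"jaw":1,"xyz":[-411,-303,10],"angular":[0,0,1.041]},{"jaw":1,"xyz":[-411,-303,10],"angular":[0,0,1.041]},{"jaw":1,"xyz":[-411,-303,10],"angular":[0,0,1.041]},{"jaw":1,"xyz":[-480,-705,50],"angular":[0,0,1.041]},{"jaw":1,"xyz":[-480,-705,50],"angular":[0,0,1.041]},{"jaw":1,"xyz":[-480,-705,50],"angular":[0,0,1.041]},{"jaw":1,"xyz":[-480,-705,50],"angular":[0,0,1.041]}]'
python3 - <<'E'
from h import *
go(438,-203.5,200,1.78)
E
```

```text
clock: 2.8
eef_pos: [460.2, -40.0, 216.6]
tool_rot: [3.14, 0.0, 1.78]
force: [0.4, -1.0, -0.5]
width: 85.2
gripper_force: 0.0
t 2.8 xyz [-155.3  -55.8   16.6] ang [0.001 0.    0.   ]
```

```bash
python3 -m creep '[{"jaw":1,"xyz":[-155,-56,17],"angular":[0,0,0]},{"jaw":1,"xyz":[-155,-56,17],"angular":[0,0,0]},{"jaw":1,"xyz":[-155,-56,17],"angular":[0,0,0]},{"jaw":1,"xyz":[-155,-56,17],"angular":[0,0,0]}]'
python3 - <<'E'
from h import *
print(np.round(viewer.camera_model('wrist')['T'],2).tolist())
im,d=viewer.get_image('wrist'); np.savez('/tmp/w.npz',im=im,d=d); save('w1.png',im)
full=pts('wrist',d>0,d); hsv=cv2.cvtColor(im,cv2.COLOR_RGB2HSV)[d>0].astype(int)
roi=(abs(full[:,0]-436)<45)&(abs(full[:,1]+203)<30)
rect(full[roi&(full[:,2]>48)],'clocktop')
b=roi&(full[:,2]>50)&(hsv[:,0]>95)&(hsv[:,0]<130)&(hsv[:,1]>100); rect(full[b],' blue')
go(438,-203.5,200,1.78)
E
```

```text
clock: 3.3
eef_pos: [436.7, -205.3, 199.5]
tool_rot: [-3.141, 0.002, 1.773]
force: [1.0, 0.2, -0.0]
width: 85.8
gripper_force: 0.0
[[0.98, 0.19, 0.05, 422.1], [0.2, -0.95, -0.26, -140.44], [-0.0, 0.26, -0.96, 322.64], [0.0, 0.0, 0.0, 1.0]]
clocktop 28814 c [ 435.6 -197.9] size [96.2 32.6] ang 11.6 z 261.3
 blue 1299 c [ 438.6 -200.9] size [48.6 20.1] ang 12.1 z 55.5
t 3.35 xyz [-0.8  0.6 -0.6] ang [-0.     0.    -0.004]
```

View pics/w1.png

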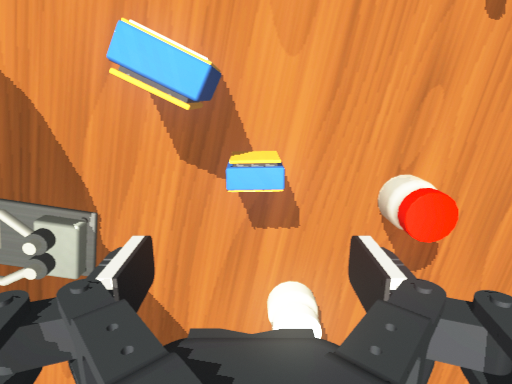

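The wrist view shows the small clock at (255,175), its brass up the picture (+y), centred between the open fingers and clear of the others. Blue top: centre (438.6,-201), size 49 × 20, 12°, z 55.5, all as expected. Now I'll go down and grip.

```bash
python3 -m creep '[{"jaw":1,"xyz":[2,1.5,50],"angular":[0,0,-0.007]},{"jaw":1,"xyz":[2,1.5,100],"angular":[0,0,-0.007]},{"jaw":1,"xyz":[2,1.5,140],"angular":[0,0,-0.007]},{"jaw":1,"xyz":[2,1.5,163],"angular":[0,0,-0.007]},{"jaw":1,"xyz":[2,1.5,163],"angular":[0,0,-0.007]},{"jaw":0.3,"xyz":[2,1.5,163],"angular":[0,0,-0.007]},{"jaw":-0.2,"xyz":[2,1.5,163],"angular":[0,0,-0.007]},{"jaw":-0.2,"xyz":[2,1.5,163],"angular":[0,0,-0.007]},{"jaw":-0.2,"xyz":[2,1.5,163],"angular":[0,0,-0.007]},{"jaw":-0.2,"xyz":[2,1.5,163],"angular":[0,0,-0.007]}]'
```

```text
clock: 4.6
eef_pos: [439.5, -199.1, 37.8]
tool_rot: [3.14, 0.001, 1.787]
force: [-0.2, 0.5, 5.5]
width: 49.1
gripper_force: 62.0
```

```bash
python3 -m creep '[{"jaw":-0.2,"xyz":[0,0,-30],"angular":[0,0,0]},{"jaw":-0.2,"xyz":[0,0,-80],"angular":[0,0,0]},{"jaw":-0.2,"xyz":[0,0,-130],"angular":[0,0,0]},{"jaw":-0.2,"xyz":[0,0,-130],"angular":[0,0,0]}]'
python3 - <<'E'
from h import *
go(587.4,60.5,165,1.808)
E
```

```text
clock: 5.1
eef_pos: [441.0, -200.0, 170.3]
tool_rot: [3.134, 0.005, 1.787]
force: [0.4, 0.2, -3.6]
width: 49.0
gripper_force: 63.7
t 5.1 xyz [223.  198.9   5.7] ang [ 0.007  0.005 -0.021]
```

```bash
python3 -m creep '[{"jaw":-0.2,"xyz":[223,199,5],"angular":[0,0,-0.021]},{"jaw":-0.2,"xyz":[223,199,5],"angular":[0,0,-0.021]},{"jaw":-0.2,"xyz":[223,199,5],"angular":[0,0,-0.021]},{"jaw":-0.2,"xyz":[223,199,5],"angular":[0,0,-0.021]},{"jaw":-0.2,"xyz":[223,199,5],"angular":[0,0,-0.021]},{"jaw":-0.2,"xyz":[223,199,5],"angular":[0,0,-0.021]},{"jaw":-0.2,"xyz":[223,199,5],"angular":[0,0,-0.021]}]'
python3 - <<'E'
from h import *
im,d=viewer.get_image('wrist'); np.savez('/tmp/w2.npz',im=im,d=d,**{k:v for k,v in viewer.camera_model('wrist').items()}); save('w2.png',im)
go(587.4,60.5,165,1.808)
E
```

```text
clock: 5.98
eef_pos: [584.0, 60.9, 160.3]
tool_rot: [-3.139, 0.0, 1.808]
force: [-0.0, -0.4, -2.8]
width: 49.3
gripper_force: 63.5
t 6.025 xyz [-0.3  3.4 -4.4] ang [-0.002  0.    -0.002]
```

View pics/w2.png

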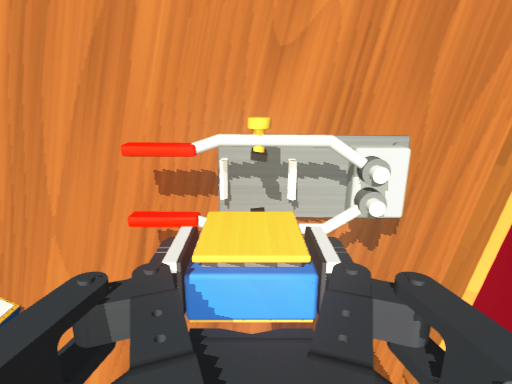

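The wrist view shows the clock held square at (250,265), brass up the picture (+y). The press is behind it, with guides at (224,179) and (292,179), grips at (158,150) and (163,219), and the pivots to the right. Next I'll measure the guides and grips and the clock's offset in the hand.

```bash
python3 - <<'E'
from h import *
f=np.load('/tmp/w2.npz'); im,d=f['im'],f['d']; v,u=np.mgrid[:384,:512]
m=f; z=d; P=np.stack([(u-m['cx'])/m['fx']*z,(v-m['cy'])/m['fy']*z,z,np.ones_like(z)],-1)@m['T'].T; P=P[...,:3]
hsv=cv2.cvtColor(im,cv2.COLOR_RGB2HSV).astype(int); H,S,V=hsv[...,0],hsv[...,1],hsv[...,2]
red=((H<6)|(H>174))&(S>180)&(u<210)
for n,k in (('L',red&(v<185)),('R',red&(v>185))):
    rect(P[k&(P[...,2]>36)],'grip'+n); print(np.percentile(P[k][:,2],95))
wh=(S<50)&(V>170)&(v>155)&(v<202)
for n,k in (('g-',wh&(abs(u-224)<8)),('g+',wh&(abs(u-292)<8))):
    Q=P[k]; Q=Q[(Q[:,2]>9)&(Q[:,2]<20)]; rect(Q,n); print(np.percentile(Q,[2,98],axis=0).round(1).tolist())
kn=(H>18)&(H<32)&(S>120)&(v<165)&(u>240)&(u<275); rect(P[kn],'knob'); print(P[kn].mean(0))
bl=(H>95)&(H<130)&(S>100)&(abs(u-250)<75)&(v>225)&(v<330); Q=P[bl]; zt=np.percentile(Q[:,2],90); print('ztop',zt); rect(Q[Q[:,2]>zt-4],'blue top')
br=(H>18)&(H<32)&(S>120)&(abs(u-250)<75)&(v>200)&(v<270); rect(P[br],'brass'); print(np.percentile(P[br],[2,98],axis=0).round(1).tolist())
print('tcp ctrl', ctrl.read_state()['eef_pos'])
E
```

```text
gripL 908 c [530.   85.4] size [105.3  25.4] ang 32.4 z 41.7
42.87746943430406
gripR 814 c [546.7  55.2] size [138.2  42.1] ang 56.2 z 41.6
42.86734111685851
g- 288 c [558.9  53.7] size [ 5.8 34.1] ang 12.7 z 15.3
[[553.3, 37.6, 11.4], [564.3, 70.1, 17.4]]
g+ 300 c [616.   66.9] size [ 5.9 34.2] ang 12.9 z 15.2
[[610.6, 50.8, 10.0], [621.4, 83.2, 17.7]]
knob 385 c [576.7 105.8] size [16.8 37.8] ang 2.0 z 37.7
[577.3821185  104.37452941  37.94021096]
ztop 178.9508628157458
blue top 6434 c [576.5  84.6] size [49.7 81.4] ang 13.9 z 178.2
brass 5263 c [583.4  64.6] size [ 41.4 116.4] ang 34.4 z 160.7
[[560.1, 64.8, 128.8], [600.3, 74.8, 175.9]]
tcp ctrl [584.02731381  60.00753515 160.61153496]
```

```bash
python3 - <<'E'
from h import *
f=np.load('/tmp/w2.npz'); im,d=f['im'],f['d']; v,u=np.mgrid[:384,:512]
m=f; z=d; P=np.stack([(u-m['cx'])/m['fx']*z,(v-m['cy'])/m['fy']*z,z,np.ones_like(z)],-1)@m['T'].T; P=P[...,:3]
hsv=cv2.cvtColor(im,cv2.COLOR_RGB2HSV).astype(int); H,S,V=hsv[...,0],hsv[...,1],hsv[...,2]
a=0.227; c,s=np.cos(a),np.sin(a)
Q=np.stack([(P[...,0]-587.4)*c+(P[...,1]-60.3)*s,-(P[...,0]-587.4)*s+(P[...,1]-60.3)*c,P[...,2]],-1)
bl=(H>95)&(H<130)&(S>100)&(abs(u-250)<75)&(v>225)&(v<330); b=Q[bl]; b=b[(abs(b[:,2]-178.3)<2)&(abs(b[:,1])<25)]
print('blue top press-frame',np.percentile(b,[1,50,99],axis=0).round(1).tolist()); rect(b,'bl')
br=(H>18)&(H<32)&(S>120)&(abs(u-250)<75)&(v>212)&(v<262)&(Q[...,2]>120); q=Q[br]; print('brass',np.percentile(q,[2,50,98],axis=0).round(1).tolist())
k=br&(v>225)&(v<255); A=np.c_[Q[k][:,0],Q[k][:,2],np.ones(k.sum())]; co=np.linalg.lstsq(A,Q[k][:,1],rcond=None)[0]; print('brass plane slope x,z',co.round(3),'y at z=160',co@[0,160,1])
t=ctrl.read_state(); p=t['eef_pos']-[587.4,60.3,0]; print('tcp press-frame',p[0]*c+p[1]*s,-p[0]*s+p[1]*c,p[2])
go(587.4,60.3,160,1.798)
E
```

```text
blue top press-frame [[-28.6, -13.6, 176.6], [-4.9, -3.3, 178.2], [19.4, 5.4, 179.6]]
bl 6140 c [-4.8 -4.2] size [49.5 20.7] ang 0.9 z 178.2
brass [[-25.6, 9.1, 130.2], [-4.9, 11.1, 160.6], [15.8, 11.7, 175.9]]
brass plane slope x,z [ 7.0000e-03  1.9500e-01 -2.0267e+01] y at z=160 10.945859367133533
tcp press-frame -3.3519839328776477 0.47407964289978227 160.61153496418333
t 6.025 xyz [-0.5  3.3  0.6] ang [-0.002  0.     0.008]
```

```bash
python3 - <<'E'
from h import *
f=np.load('/tmp/w2.npz'); im,d=f['im'],f['d']; v,u=np.mgrid[:384,:512]
m=f; z=d; P=np.stack([(u-m['cx'])/m['fx']*z,(v-m['cy'])/m['fy']*z,z,np.ones_like(z)],-1)@m['T'].T; P=P[...,:3]
a=0.227; c,s=np.cos(a),np.sin(a)
Q=np.stack([(P[...,0]-587.4)*c+(P[...,1]-60.3)*s,-(P[...,0]-587.4)*s+(P[...,1]-60.3)*c,P[...,2]],-1)
for r in range(210,326,6): print(r,np.median(Q[r,225:275],0).round(1),im[r,250])
E
```

```text
210 [ -6.1 -30.3   6.4] [145 134 117]
216 [ -5.5  11.  133.3] [251 218  66]
222 [ -5.5  11.1 141.3] [252 217  64]
228 [ -5.4  11.2 148.9] [252 218  64]
234 [ -5.4  11.1 155.4] [252 218  65]
240 [ -5.3  11.1 161.4] [252 218  65]
246 [ -5.3  11.  166.9] [252 218  67]
252 [ -5.3  11.1 172.2] [252 218  68]
258 [ -5.2  10.1 175.1] [255 255 106]
264 [ -5.2   6.2 172.4] [180 172 160]
270 [ -5.2   5.1 174.9] [ 92 130 206]
276 [ -5.2   4.3 177.7] [110 204 254]
282 [ -5.1   2.1 178.1] [103 191 252]
288 [ -5.1  -0.4 178.2] [102 192 252]
294 [ -5.1  -2.9 178.1] [ 97 189 252]
300 [ -5.1  -5.4 178.2] [ 96 189 252]
306 [ -5.1  -7.9 178.3] [ 92 188 252]
312 [ -5.1 -10.4 178.4] [ 90 186 251]
318 [ -5.  -13.3 178.1] [ 79 161 241]
324 [  -5.3 -155.3    0. ] [220 133  78]
```

The clock hangs level. In the press frame its centre is at (-4.8, -4.9) and its underside is at z 122. It needs +4.8 along press x, +2.9 along press y and 116 down. I'll stop just above the jaws to re-check.

```bash
python3 -m creep '[{"jaw":-0.2,"xyz":[2.9,4.8,0],"angular":[0,0,0.012]},{"jaw":-0.2,"xyz":[2.9,4.8,35],"angular":[0,0,0.012]},{"jaw":-0.2,"xyz":[2.9,4.8,65],"angular":[0,0,0.012]},{"jaw":-0.2,"xyz":[2.9,4.8,65],"angular":[0,0,0.012]},{"jaw":-0.2,"xyz":[2.9,4.8,65],"angular":[0,0,0.012]}]'
cat > chk.py <<'E'
from h import *
m=viewer.camera_model('wrist'); im,d=viewer.get_image('wrist'); v,u=np.mgrid[:384,:512]
z=d; P=np.stack([(u-m['cx'])/m['fx']*z,(v-m['cy'])/m['fy']*z,z,np.ones_like(z)],-1)@np.array(m['T']).T; P=P[...,:3]
a=0.227; c,s=np.cos(a),np.sin(a)
Q=np.stack([(P[...,0]-587.4)*c+(P[...,1]-60.3)*s,-(P[...,0]-587.4)*s+(P[...,1]-60.3)*c,P[...,2]],-1)
hsv=cv2.cvtColor(im,cv2.COLOR_RGB2HSV).astype(int); H,S,V=hsv[...,0],hsv[...,1],hsv[...,2]
bl=(H>95)&(H<130)&(S>100)&(abs(u-250)<90)&(v>200); b=Q[bl]; zt=np.percentile(b[abs(b[:,1])<20][:,2],80)
b=b[(abs(b[:,2]-zt)<1.5)&(abs(b[:,1])<25)]; rect(b,'blue top')
for r in range(210,330,8): print(r,np.median(Q[r,225:275],0).round(1),im[r,250])
red=((H<6)|(H>174))&(S>180)&(u<230)&(abs(Q[...,0]+76)<50)&(abs(Q[...,1])<60)&(Q[...,2]>37)&(Q[...,2]<48)
for k in (red&(Q[...,1]>0),red&(Q[...,1]<0)):
    if k.sum()>30: rect(Q[k],'grip')
wh=(S<50)&(V>170)&(Q[...,2]>9)&(Q[...,2]<20)&(abs(Q[...,1])<25)
for k in (wh&(abs(Q[...,0]+29)<7),wh&(abs(Q[...,0]-29)<7)):
    if k.sum()>30: rect(Q[k],'guide')
print(ctrl.read_state()['eef_pos'].round(1),ctrl.read_state()['force'].round(1))
import sys; save(sys.argv[1],im)
E
python3 chk.py w3.png
```

```text
clock: 6.65
eef_pos: [590.1, 64.7, 97.4]
tool_rot: [3.14, 0.0, 1.795]
force: [0.2, -0.2, -1.8]
width: 49.1
gripper_force: 63.3
blue top 5782 c [ 2.2 -0.7] size [49.5 20.4] ang 0.9 z 115.1
210 [ 1.4 -5.2  5.6] [179 174 155]
218 [ 1.7 14.3 73. ] [248 204  61]
226 [ 1.7 14.3 83.2] [248 204  61]
234 [ 1.8 14.3 92.2] [248 205  61]
242 [  1.8  14.3 100.2] [248 206  60]
250 [  1.8  14.3 107.4] [248 206  62]
258 [  1.8  13.5 112.2] [255 254  96]
266 [  1.8   8.6 109.2] [156 155 154]
274 [  1.8   8.  114. ] [ 94 170 245]
282 [  1.8   5.5 115.3] [ 93 178 249]
290 [  1.8   2.  115.1] [ 93 180 249]
298 [  1.8  -1.4 115. ] [ 87 175 249]
306 [  1.7  -4.8 115. ] [ 85 176 248]
314 [  1.7  -8.1 115.3] [ 81 172 247]
322 [   1.  -101.2   -0.5] [223 146  68]
grip 1577 c [-74.9  29.7] size [ 8.9 55.2] ang 89.8 z 41.4
grip 964 c [-80.7 -27.3] size [44.   8.9] ang 0.5 z 41.3
guide 380 c [-29.    1.9] size [32.3  6. ] ang 89.9 z 14.9
guide 321 c [29.6  5.7] size [25.2  5.9] ang 89.6 z 14.8
[590.4  64.8  97.8] [ 0.5 -0.4 -2. ]
```

View pics/w3.png

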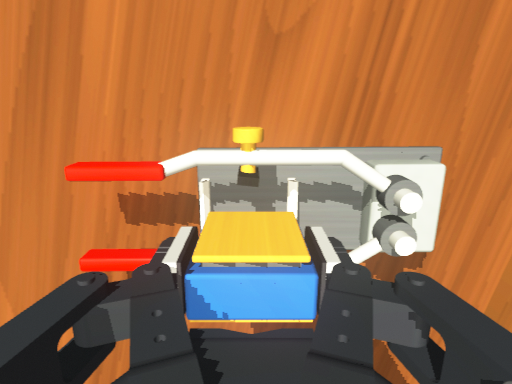

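The clock is above the jaws and clear of the handles. In the same picture the guides are at x -29 and +29.6 and the clock centre is at x +2.0, so I need about -1.8 along press x. I'll correct that, go down to just above the guide lips and re-check.

```bash
python3 -m creep '[{"jaw":-0.2,"xyz":[0.8,-1.8,0],"angular":[0,0,0]},{"jaw":-0.2,"xyz":[0.8,-1.8,15],"angular":[0,0,0]},{"jaw":-0.2,"xyz":[0.8,-1.8,28],"angular":[0,0,0]},{"jaw":-0.2,"xyz":[0.8,-1.8,38],"angular":[0,0,0]},{"jaw":-0.2,"xyz":[0.8,-1.8,38],"angular":[0,0,0]},{"jaw":-0.2,"xyz":[0.8,-1.8,38],"angular":[0,0,0]}]'
python3 chk.py w4.png
```

```text
clock: 7.45
eef_pos: [587.5, 65.5, 58.4]
tool_rot: [3.142, 0.0, 1.796]
force: [0.0, 0.5, -2.8]
width: 48.9
gripper_force: 63.4
blue top 5806 c [-0.2  0.3] size [20.3 49.5] ang 89.9 z 76.1
210 [-0.6 23.9 45.9] [90 77 61]
218 [-0.7 15.7 34.1] [129  93  41]
226 [-0.7 15.7 44.2] [245 197  59]
234 [-0.6 15.7 53.2] [245 198  58]
242 [-0.6 15.7 61.1] [246 199  58]
250 [-0.6 15.7 68.4] [246 197  59]
258 [-0.5 14.8 73. ] [255 253  92]
266 [-0.6 10.  70.2] [148 147 147]
274 [-0.6  9.5 75.1] [ 88 163 242]
282 [-0.6  6.8 76.1] [ 88 171 246]
290 [-0.6  3.4 76.1] [ 86 172 246]
298 [-0.6  0.2 76.2] [ 83 168 246]
306 [-0.6 -3.3 76.1] [ 80 168 246]
314 [-0.6 -6.7 76.2] [ 77 166 244]
322 [ -0.9 -46.1  29.8] [249 207  68]
grip 2480 c [-75.2  29.5] size [56.1  9.6] ang 0.0 z 41.4
guide 328 c [-28.9   8.6] size [ 6.  19.4] ang 0.2 z 14.9
guide 335 c [29.6  7.8] size [ 5.8 20.7] ang 0.1 z 14.6
[587.7  65.6  58.6] [-0.5  1.2 -2.2]
```

```bash
python3 -m creep '[{"jaw":-0.2,"xyz":[-0.6,0.7,0],"angular":[0,0,0]},{"jaw":-0.2,"xyz":[-0.6,0.7,4],"angular":[0,0,0]},{"jaw":-0.2,"xyz":[-0.6,0.7,8],"angular":[0,0,0]},{"jaw":-0.2,"xyz":[-0.6,0.7,11],"angular":[0,0,0]},{"jaw":-0.2,"xyz":[-0.6,0.7,13],"angular":[0,0,0]},{"jaw":-0.2,"xyz":[-0.6,0.7,13],"angular":[0,0,0]}]'
python3 chk.py w5.png | egrep 'blue|290|242|guide'
```

```text
clock: 8.25
eef_pos: [588.0, 65.1, 45.2]
tool_rot: [-3.141, -0.0, 1.796]
force: [0.8, -0.2, -2.2]
width: 49.3
gripper_force: 63.4
blue top 5796 c [0.3 0.1] size [49.4 20.4] ang 0.2 z 62.9
242 [-0.2 15.3 48.1] [245 197  59]
290 [-0.2  2.9 62.8] [ 86 171 245]
guide 265 c [-28.1  10.7] size [ 6.9 15.5] ang 10.3 z 14.0
guide 262 c [29.7  9.9] size [ 6. 17.] ang 0.6 z 14.5
```

```bash
python3 -m creep '[{"jaw":-0.2,"xyz":[0,0,0.6],"angular":[0,0,0]},{"jaw":-0.2,"xyz":[0,0,1.2],"angular":[0,0,0]},{"jaw":-0.2,"xyz":[0,0,1.2],"angular":[0,0,0]}]'
```

```text
clock: 8.68
eef_pos: [588.1, 65.2, 44.3]
tool_rot: [3.142, -0.0, 1.796]
force: [0.1, 0.5, -2.7]
width: 49.3
gripper_force: 63.4
```

```bash
python3 -m creep '[{"jaw":-0.2,"xyz":[0,0,0.5],"angular":[0,0,0]},{"jaw":-0.2,"xyz":[0,0,1],"angular":[0,0,0]},{"jaw":-0.2,"xyz":[0,0,1],"angular":[0,0,0]}]'
```

```text
clock: 9.05
eef_pos: [588.2, 65.2, 43.9]
tool_rot: [3.141, -0.0, 1.796]
force: [-2.2, -0.0, 5.5]
width: 49.3
gripper_force: 64.5
```

Contact with the cradle floor: the force went from -2.7 to +5.5 N. Releasing, then rising straight up.

```bash
python3 -m creep '[{"jaw":0.2,"xyz":[0,0,-0.5],"angular":[0,0,0]},{"jaw":0.4,"xyz":[0,0,-0.5],"angular":[0,0,0]},{"jaw":0.6,"xyz":[0,0,-0.5],"angular":[0,0,0]},{"jaw":0.6,"xyz":[0,0,-0.5],"angular":[0,0,0]},{"jaw":0.6,"xyz":[0,0,-0.5],"angular":[0,0,0]},{"jaw":0.6,"xyz":[0,0,-25],"angular":[0,0,0]},{"jaw":0.7,"xyz":[0,0,-70],"angular":[0,0,0]},{"jaw":1,"xyz":[0,0,-115],"angular":[0,0,0]},{"jaw":1,"xyz":[0,0,-115],"angular":[0,0,0]}]'
python3 chk.py w6.png
```

```text
clock: 10.18
eef_pos: [590.7, 65.2, 161.8]
tool_rot: [3.134, 0.001, 1.796]
force: [-0.6, -0.4, -0.4]
width: 85.4
gripper_force: 0.0
blue top 687 c [ 0.1 -5.1] size [ 8.9 48. ] ang 89.8 z 61.7
210 [ 2.6 -7.7 61.7] [102 195 253]
218 [  2.6 -35.    6. ] [60 52 56]
226 [  2.6 -30.9  35.5] [91 81 78]
234 [  2.6 -36.9  37.8] [234 232 217]
242 [  2.6 -61.1   0.8] [255 242  85]
250 [  2.5 -69.8   0.1] [255 252  91]
258 [  2.2 -78.5  -0.4] [222 135  68]
266 [  2.5 -87.   -0.3] [223 133  66]
274 [  2.5 -95.8  -0.4] [226 134  65]
282 [   2.4 -104.6   -0.4] [227 136  65]
290 [   2.4 -113.5   -0.3] [224 132  60]
298 [   2.6 -122.6   -0.3] [220 130  58]
306 [   2.3 -131.8   -0.3] [221 128  56]
314 [   2.3 -141.1   -0.3] [231 138  62]
322 [   2.3 -150.6   -0.3] [229 138  64]
grip 853 c [-74.8  29.5] size [ 8.9 54.4] ang 89.9 z 41.5
grip 803 c [-74.9 -27.6] size [54.7  9.1] ang 0.3 z 41.4
guide 190 c [-29.2   1. ] size [33.9  5.6] ang 88.0 z 15.0
guide 219 c [29.6  1.1] size [ 5.7 33.8] ang 1.2 z 15.4
[589.1  65.4 159.8] [ 0.2  0.7 -0.4]
```

View pics/w6.png

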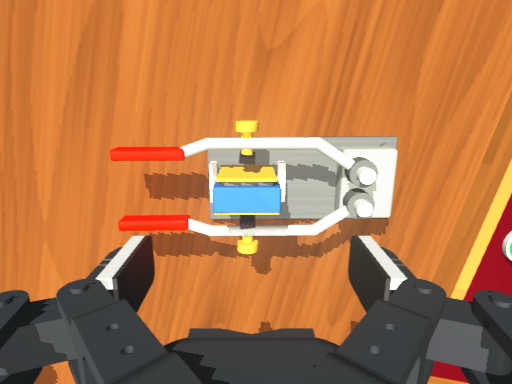

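The clock stands upright in the cradle at (247,197), top at z 61.7, centred between both jaws, with the grips open at (147,154) and (155,222). Next I'll turn and hover over the grips.

```bash
python3 - <<'E'
from h import *
print(ctrl.read_state()['qpos'].round(2))
go(514.1,44.4,150,0.223); go(514.1,44.4,150,3.365)
E
```

```text
[-0.37  0.68  0.34  1.78 -0.32  0.73  0.37]
t 10.225 xyz [ -3.7 -77.8   9.5] ang [ 0.003 -0.003  1.573]
t 10.225 xyz [ -3.7 -77.8   9.5] ang [ 0.003  0.003 -1.569]
```

```bash
python3 -m creep '[{"jaw":1,"xyz":[-3.7,-40,0],"angular":[0,0,-0.17]},{"jaw":1,"xyz":[-3.7,-77.8,0],"angular":[0,0,-0.35]},{"jaw":1,"xyz":[-3.7,-77.8,0],"angular":[0,0,-0.53]},{"jaw":1,"xyz":[-3.7,-77.8,0],"angular":[0,0,-0.71]},{"jaw":1,"xyz":[-3.7,-77.8,0],"angular":[0,0,-0.89]},{"jaw":1,"xyz":[-3.7,-77.8,0],"angular":[0,0,-1.07]},{"jaw":1,"xyz":[-3.7,-77.8,0],"angular":[0,0,-1.25]},{"jaw":1,"xyz":[-3.7,-77.8,10],"angular":[0,0,-1.43]},{"jaw":1,"xyz":[-3.7,-77.8,20],"angular":[0,0,-1.571]},{"jaw":1,"xyz":[-3.7,-77.8,30],"angular":[0,0,-1.571]},{"jaw":1,"xyz":[-3.7,-77.8,30],"angular":[0,0,-1.571]},{"jaw":1,"xyz":[-3.7,-77.8,30],"angular":[0,0,-1.571]}]'
cat > chk2.py <<'E'
from h import *
import sys
s0=ctrl.read_state(); m=viewer.camera_model('wrist'); im,d=viewer.get_image('wrist'); v,u=np.mgrid[:384,:512]
z=d; P=np.stack([(u-m['cx'])/m['fx']*z,(v-m['cy'])/m['fy']*z,z,np.ones_like(z)],-1)@np.array(m['T']).T; P=P[...,:3]
a=0.223; c,s=np.cos(a),np.sin(a)
f=lambda X:np.stack([(X[...,0]-587.4)*c+(X[...,1]-60.3)*s,-(X[...,0]-587.4)*s+(X[...,1]-60.3)*c,X[...,2]],-1)
Q=f(P); t=f(s0['eef_pos'])
hsv=cv2.cvtColor(im,cv2.COLOR_RGB2HSV).astype(int); H,S,V=hsv[...,0],hsv[...,1],hsv[...,2]
red=((H<6)|(H>174))&(S>180)&(abs(Q[...,0]+76)<50)&(abs(Q[...,1])<60)&(Q[...,2]>37)&(Q[...,2]<48)
for k in (red&(Q[...,1]>0),red&(Q[...,1]<0)):
    if k.sum()>30: rect(Q[k],'grip')
bl=(H>95)&(H<130)&(S>100)&(abs(Q[...,0])<35)&(abs(Q[...,1])<25)&(abs(Q[...,2]-61)<3); rect(Q[bl],'blue') if bl.sum()>30 else 0
y=(H>15)&(H<35)&(S>100)&(abs(Q[...,0])<40)&(Q[...,1]>0)&(Q[...,1]<30)&(Q[...,2]>45)
if y.sum()>20: print('brass y pct',np.percentile(Q[y][:,1],[2,50,98]).round(1),y.sum())
print('tcp press',t.round(1),'yaw',s0['tool_rot'].round(3),'w',s0['width'],'gf',s0['gripper_force'],'t',s0['clock'])
save(sys.argv[1],im)
E
python3 chk2.py w7.png
```

```text
clock: 11.72
eef_pos: [513.0, 44.4, 128.1]
tool_rot: [3.142, -0.0, -2.918]
force: [-0.1, -0.3, 0.5]
width: 85.5
gripper_force: 0.0
grip 815 c [-76.2  28.6] size [54.5  9.1] ang 0.5 z 41.4
grip 893 c [-75.6 -28.3] size [55.   8.6] ang 0.4 z 41.5
blue 1392 c [-6.1 -0.5] size [38.5 18.7] ang 0.6 z 61.5
brass y pct [12.2 13.5 14.9] 232
tcp press [-76.    0.9 128.1] yaw [ 3.142 -0.    -2.918] w 85.53174406008627 gf 0.0 t 11.725
```

View pics/w7.png

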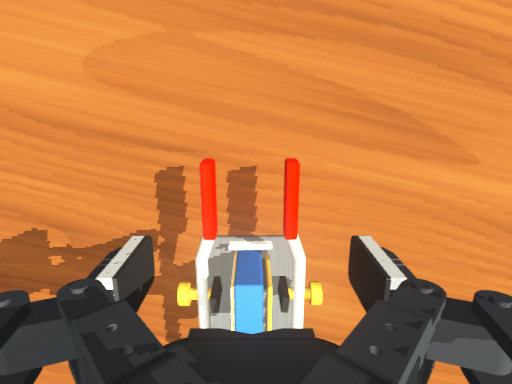

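The view shows the open grips at (208,198) and (291,198) centred between the fingers, with the clock at (250,290), brass on the right (+y). Now I'll go down around the grips and close the fingers to just short of contact.

```bash
python3 -m creep '[{"jaw":1,"xyz":[0,0.7,40],"angular":[0,0,0]},{"jaw":1,"xyz":[0,0.7,75],"angular":[0,0,0]},{"jaw":1,"xyz":[0,0.7,97],"angular":[0,0,0]},{"jaw":0.8,"xyz":[0,0.7,97],"angular":[0,0,0]},{"jaw":0.7,"xyz":[0,0.7,97],"angular":[0,0,0]},{"jaw":0.65,"xyz":[0,0.7,97],"angular":[0,0,0]},{"jaw":0.65,"xyz":[0,0.7,97],"angular":[0,0,0]}]'
python3 chk2.py w8.png
```

```text
clock: 12.65
eef_pos: [513.6, 45.0, 32.1]
tool_rot: [-3.141, 0.002, -2.917]
force: [-0.3, -0.3, 0.4]
width: 70.6
gripper_force: 0.0
grip 2855 c [-76.   28.8] size [55.5  9.5] ang 0.5 z 41.4
grip 2441 c [-75.6 -28.7] size [55.7 10. ] ang 0.4 z 41.3
tcp press [-75.4   1.4  32.1] yaw [-3.141e+00  2.000e-03 -2.917e+00] w 70.56495068880754 gf 0.0 t 12.65
```

```bash
python3 -m creep '[{"jaw":0.58,"xyz":[0,0,0],"angular":[0,0,0]},{"jaw":0.5,"xyz":[0,0,0],"angular":[0,0,0]},{"jaw":0.45,"xyz":[0,0,0],"angular":[0,0,0]},{"jaw":0.4,"xyz":[0,0,0],"angular":[0,0,0]},{"jaw":0.4,"xyz":[0,0,0],"angular":[0,0,0]}]'; python3 chk2.py w9.png
```

```text
clock: 13.32
eef_pos: [513.0, 45.1, 31.3]
tool_rot: [3.141, 0.0, -2.916]
force: [0.0, -0.6, 1.9]
width: 60.2
gripper_force: 1.3
grip 2827 c [-76.2  27.4] size [55.4  9.8] ang 0.7 z 41.4
grip 2323 c [-76.2 -23.5] size [ 9.8 55.6] ang 88.8 z 41.3
tcp press [-76.    1.6  31.3] yaw [ 3.141  0.    -2.916] w 60.17183872002946 gf 1.2920786999166012 t 13.325
```

The -y grip moved 5 mm and the +y grip 1.3, so the fingers sit 1.9 mm towards +y. I'll recentre while the load is only 1 N, then close on.

```bash
python3 -m creep '[{"jaw":0.4,"xyz":[0,-1.9,0],"angular":[0,0,0]},{"jaw":0.35,"xyz":[0,-1.9,0],"angular":[0,0,0]},{"jaw":0.3,"xyz":[0,-1.9,0],"angular":[0,0,0]},{"jaw":0.25,"xyz":[0,-1.9,0],"angular":[0,0,0]},{"jaw":0.2,"xyz":[0,-1.9,0],"angular":[0,0,0]},{"jaw":0.16,"xyz":[0,-1.9,0],"angular":[0,0,0]},{"jaw":0.16,"xyz":[0,-1.9,0],"angular":[0,0,0]}]'; python3 chk2.py w10.png
```

```text
clock: 14.25
eef_pos: [513.2, 43.1, 31.2]
tool_rot: [3.142, -0.0, -2.916]
force: [-1.0, -0.2, 2.2]
width: 49.3
gripper_force: 1.6
grip 2557 c [-78.4  19.9] size [52.4  9.9] ang 3.4 z 41.4
grip 2315 c [-77.6 -19.9] size [ 9.1 53.3] ang 87.5 z 41.4
tcp press [-76.1  -0.4  31.2] yaw [ 3.142 -0.    -2.916] w 49.27831667272081 gf 1.5908872838735988 t 14.25
```

```bash
python3 -m creep '[{"jaw":0.14,"xyz":[0,0,0],"angular":[0,0,0]},{"jaw":0.14,"xyz":[0,0,0],"angular":[0,0,0]}]' | egrep 'width|gripper'
python3 -m creep '[{"jaw":0.12,"xyz":[0,0,0],"angular":[0,0,0]},{"jaw":0.12,"xyz":[0,0,0],"angular":[0,0,0]}]' | egrep 'width|gripper'
python3 -m creep '[{"jaw":0.10,"xyz":[0,0,0],"angular":[0,0,0]},{"jaw":0.10,"xyz":[0,0,0],"angular":[0,0,0]}]' | egrep 'width|gripper'
python3 -m creep '[{"jaw":0.08,"xyz":[0,0,0],"angular":[0,0,0]},{"jaw":0.08,"xyz":[0,0,0],"angular":[0,0,0]}]' | egrep 'width|gripper|force'
```

```text
width: 48.7
gripper_force: 1.6
width: 48.1
gripper_force: 1.6
width: 46.9
gripper_force: 1.7
force: [-2.4, -0.7, 2.6]
width: 46.4
gripper_force: 1.7
```

```bash
python3 chk2.py w11.png
```

```text
grip 2475 c [-78.6  17.9] size [51.5  9.6] ang 4.2 z 41.4
grip 2303 c [-78.1 -18.3] size [ 9.6 51.8] ang 86.8 z 41.4
tcp press [-76.1  -0.4  31.2] yaw [ 3.142 -0.    -2.916] w 46.395091456303696 gf 1.7003422729612794 t 15.3
```

No contact with the clock yet (1.7 N, only the spring). Continuing in small steps.

```bash
python3 -m creep '[{"jaw":0.06,"xyz":[0,0,0],"angular":[0,0,0]},{"jaw":0.06,"xyz":[0,0,0],"angular":[0,0,0]}]' | egrep 'width|gripper'
python3 -m creep '[{"jaw":0.04,"xyz":[0,0,0],"angular":[0,0,0]},{"jaw":0.04,"xyz":[0,0,0],"angular":[0,0,0]}]' | egrep 'width|gripper'
python3 -m creep '[{"jaw":0.02,"xyz":[0,0,0],"angular":[0,0,0]},{"jaw":0.02,"xyz":[0,0,0],"angular":[0,0,0]}]' | egrep 'width|gripper'
python3 -m creep '[{"jaw":0.0,"xyz":[0,0,0],"angular":[0,0,0]},{"jaw":0.0,"xyz":[0,0,0],"angular":[0,0,0]}]' | egrep 'width|gripper|force'
```

```text
width: 45.1
gripper_force: 1.7
width: 44.6
gripper_force: 1.7
width: 43.2
gripper_force: 1.8
force: [-1.2, -0.8, 2.1]
width: 42.9
gripper_force: 1.8
```

```bash
python3 -m creep '[{"jaw":-0.02,"xyz":[0,0,0],"angular":[0,0,0]},{"jaw":-0.02,"xyz":[0,0,0],"angular":[0,0,0]}]' | egrep 'width|gripper'
python3 -m creep '[{"jaw":-0.04,"xyz":[0,0,0],"angular":[0,0,0]},{"jaw":-0.04,"xyz":[0,0,0],"angular":[0,0,0]}]' | egrep 'width|gripper'
python3 -m creep '[{"jaw":-0.06,"xyz":[0,0,0],"angular":[0,0,0]},{"jaw":-0.06,"xyz":[0,0,0],"angular":[0,0,0]}]' | egrep 'width|gripper|force'
```

```text
width: 41.9
gripper_force: 1.8
width: 41.2
gripper_force: 1.8
force: [-0.8, -1.4, 2.3]
width: 40.3
gripper_force: 1.8
```

```bash
python3 -m creep '[{"jaw":-0.08,"xyz":[0,0,0],"angular":[0,0,0]},{"jaw":-0.08,"xyz":[0,0,0],"angular":[0,0,0]}]' | egrep 'width|gripper'
python3 -m creep '[{"jaw":-0.10,"xyz":[0,0,0],"angular":[0,0,0]},{"jaw":-0.10,"xyz":[0,0,0],"angular":[0,0,0]}]' | egrep 'width|gripper'
python3 -m creep '[{"jaw":-0.12,"xyz":[0,0,0],"angular":[0,0,0]},{"jaw":-0.12,"xyz":[0,0,0],"angular":[0,0,0]}]' | egrep 'width|gripper|force'; python3 chk2.py w12.png
```

```text
width: 39.3
gripper_force: 1.8
width: 38.5
gripper_force: 2.2
force: [-0.8, 1.0, 3.7]
width: 37.7
gripper_force: 2.5
grip 2374 c [-78.2  13.7] size [52.3  9.5] ang 5.7 z 41.4
grip 2299 c [-78.3 -13.4] size [ 9.3 52.3] ang 85.2 z 41.4
tcp press [-76.   -0.2  31.3] yaw [ 3.141  0.    -2.916] w 37.69752512502524 gf 2.534438270085957 t 17.85
```

Force is starting to rise, so I'm using half-size steps.

```bash
python3 -m creep '[{"jaw":-0.13,"xyz":[0,0,0],"angular":[0,0,0]},{"jaw":-0.13,"xyz":[0,0,0],"angular":[0,0,0]}]' | egrep 'width|gripper'
python3 -m creep '[{"jaw":-0.14,"xyz":[0,0,0],"angular":[0,0,0]},{"jaw":-0.14,"xyz":[0,0,0],"angular":[0,0,0]}]' | egrep 'width|force'
```

```text
width: 37.3
gripper_force: 2.8
force: [-1.8, 2.5, 4.4]
width: 36.8
gripper_force: 2.7
```

```bash
python3 -m creep '[{"jaw":-0.15,"xyz":[0,0,0],"angular":[0,0,0]},{"jaw":-0.15,"xyz":[0,0,0],"angular":[0,0,0]}]' | egrep 'width|force'
python3 -m creep '[{"jaw":-0.16,"xyz":[0,0,0],"angular":[0,0,0]},{"jaw":-0.16,"xyz":[0,0,0],"angular":[0,0,0]}]' | egrep 'width|force'
python3 -m creep '[{"jaw":-0.17,"xyz":[0,0,0],"angular":[0,0,0]},{"jaw":-0.17,"xyz":[0,0,0],"angular":[0,0,0]}]' | egrep 'width|force'
```

```text
force: [-1.4, 1.1, 4.6]
width: 36.2
gripper_force: 2.7
force: [-1.5, 0.6, 3.6]
width: 35.6
gripper_force: 2.7
force: [-1.6, 1.0, 4.5]
width: 35.3
gripper_force: 2.7
```

Steady at 2.7 N: one pad is sliding the clock across. Continuing.

```bash
python3 -m creep '[{"jaw":-0.18,"xyz":[0,0,0],"angular":[0,0,0]},{"jaw":-0.18,"xyz":[0,0,0],"angular":[0,0,0]}]' | egrep 'width|force'
python3 -m creep '[{"jaw":-0.19,"xyz":[0,0,0],"angular":[0,0,0]},{"jaw":-0.19,"xyz":[0,0,0],"angular":[0,0,0]}]' | egrep 'width|force'
python3 -m creep '[{"jaw":-0.20,"xyz":[0,0,0],"angular":[0,0,0]},{"jaw":-0.20,"xyz":[0,0,0],"angular":[0,0,0]}]' | egrep 'width|force'
```

```text
force: [-1.3, 1.1, 4.4]
width: 35.2
gripper_force: 2.7
force: [-0.1, 2.3, 4.8]
width: 34.6
gripper_force: 2.7
force: [-0.5, 1.9, 4.8]
width: 34.1
gripper_force: 2.8
```

```bash
python3 -m creep '[{"jaw":-0.21,"xyz":[0,0,0],"angular":[0,0,0]},{"jaw":-0.21,"xyz":[0,0,0],"angular":[0,0,0]}]' | egrep 'width|force'
python3 -m creep '[{"jaw":-0.22,"xyz":[0,0,0],"angular":[0,0,0]},{"jaw":-0.22,"xyz":[0,0,0],"angular":[0,0,0]}]' | egrep 'width|force'
python3 -m creep '[{"jaw":-0.23,"xyz":[0,0,0],"angular":[0,0,0]},{"jaw":-0.23,"xyz":[0,0,0],"angular":[0,0,0]}]' | egrep 'width|force'; python3 chk2.py w13.png
```

```text
force: [-0.9, 1.2, 5.3]
width: 33.7
gripper_force: 2.9
force: [-0.6, 0.9, 5.1]
width: 33.6
gripper_force: 3.8
force: [-1.2, 1.0, 5.5]
width: 32.8
gripper_force: 5.1
grip 2282 c [-77.9  10.9] size [53.  9.] ang 6.8 z 41.4
grip 2280 c [-77.7 -11.4] size [ 9.  53.3] ang 84.5 z 41.4
tcp press [-76.   -0.5  31.3] yaw [-3.141  0.    -2.917] w 32.83701391698566 gf 5.071487808600068 t 20.65
```

Both pads now bear on the clock (5.1 N and rising). Single small steps from here.

```bash
python3 -m creep '[{"jaw":-0.24,"xyz":[0,0,0],"angular":[0,0,0]},{"jaw":-0.24,"xyz":[0,0,0],"angular":[0,0,0]}]' | egrep 'width|force'
python3 -m creep '[{"jaw":-0.25,"xyz":[0,0,0],"angular":[0,0,0]},{"jaw":-0.25,"xyz":[0,0,0],"angular":[0,0,0]}]' | egrep 'width|force'
```

```text
force: [-0.8, 0.6, 6.0]
width: 32.6
gripper_force: 6.3
force: [-1.8, 1.4, 6.0]
width: 32.4
gripper_force: 7.6
```

```bash
python3 -m creep '[{"jaw":-0.26,"xyz":[0,0,0],"angular":[0,0,0]},{"jaw":-0.26,"xyz":[0,0,0],"angular":[0,0,0]}]' | egrep 'width|force'
```

```text
force: [-2.0, -0.7, 7.2]
width: 31.8
gripper_force: 8.7
```

```bash
python3 -m creep '[{"jaw":-0.268,"xyz":[0,0,0],"angular":[0,0,0]},{"jaw":-0.268,"xyz":[0,0,0],"angular":[0,0,0]}]' | egrep 'width|force'
```

```text
force: [-1.0, 0.5, 7.0]
width: 31.6
gripper_force: 9.4
```

```bash
python3 -m creep '[{"jaw":-0.276,"xyz":[0,0,0],"angular":[0,0,0]},{"jaw":-0.276,"xyz":[0,0,0],"angular":[0,0,0]}]' | egrep 'width|force'
```

```text
force: [-1.0, 1.7, 8.1]
width: 30.7
gripper_force: 10.0
```

```bash
python3 -m creep '[{"jaw":-0.282,"xyz":[0,0,0],"angular":[0,0,0]},{"jaw":-0.282,"xyz":[0,0,0],"angular":[0,0,0]}]' | egrep 'width|force'
```

```text
force: [-1.6, -0.3, 7.5]
width: 31.0
gripper_force: 10.4
```

```bash
python3 -m creep '[{"jaw":-0.288,"xyz":[0,0,0],"angular":[0,0,0]},{"jaw":-0.288,"xyz":[0,0,0],"angular":[0,0,0]}]' | egrep 'width|force'
```

```text
force: [-1.0, -0.7, 7.6]
width: 31.0
gripper_force: 10.3
```

```bash
python3 -m creep '[{"jaw":-0.294,"xyz":[0,0,0],"angular":[0,0,0]},{"jaw":-0.294,"xyz":[0,0,0],"angular":[0,0,0]}]' | egrep 'width|force'
```

```text
force: [-0.5, -0.1, 7.7]
width: 30.3
gripper_force: 9.8
```

```bash
python3 -m creep '[{"jaw":-0.300,"xyz":[0,0,0],"angular":[0,0,0]},{"jaw":-0.300,"xyz":[0,0,0],"angular":[0,0,0]}]' | egrep 'width|force'; python3 chk2.py w14.png
```

```text
force: [-0.6, -0.9, 7.8]
width: 30.1
gripper_force: 8.0
grip 2292 c [-77.9   8.3] size [52.9  9.1] ang 7.8 z 41.4
grip 2263 c [-77.4 -11. ] size [ 9.1 53.9] ang 84.4 z 41.4
tcp press [-76.   -1.5  31.5] yaw [-3.14   0.    -2.917] w 30.14888312704444 gf 7.967646969482303 t 22.95
```

Past the peak (10.4 → 8.0 N), but it hasn't snapped yet. One more small step.

```bash
python3 -m creep '[{"jaw":-0.306,"xyz":[0,0,0],"angular":[0,0,0]},{"jaw":-0.306,"xyz":[0,0,0],"angular":[0,0,0]}]' | egrep 'width|force'
```

```text
force: [-0.5, -1.1, 3.7]
width: 29.8
gripper_force: 2.5
```

The force collapsed to 2.5 N, which is spring level: the back has given and snapped. Opening now.

```bash
python3 -m creep '[{"jaw":-0.2,"xyz":[0,0,0],"angular":[0,0,0]},{"jaw":0,"xyz":[0,0,0],"angular":[0,0,0]},{"jaw":0.2,"xyz":[0,0,0],"angular":[0,0,0]},{"jaw":0.4,"xyz":[0,0,0],"angular":[0,0,0]},{"jaw":0.6,"xyz":[0,0,0],"angular":[0,0,0]},{"jaw":0.85,"xyz":[0,0,0],"angular":[0,0,0]},{"jaw":1,"xyz":[0,0,0],"angular":[0,0,0]},{"jaw":1,"xyz":[0,0,0],"angular":[0,0,0]},{"jaw":1,"xyz":[0,0,0],"angular":[0,0,0]}]'
python3 -m creep '[{"jaw":1,"xyz":[0,0,-20],"angular":[0,0,0]},{"jaw":1,"xyz":[0,0,-60],"angular":[0,0,0]},{"jaw":1,"xyz":[0,0,-110],"angular":[0,0,0]},{"jaw":1,"xyz":[40,0,-150],"angular":[0,0,0]},{"jaw":1,"xyz":[50,0,-170],"angular":[0,0,0]},{"jaw":1,"xyz":[50,0,-170],"angular":[0,0,0]},{"jaw":1,"xyz":[50,0,-170],"angular":[0,0,0]}]'; python3 chk2.py w15.png
```

```text
clock: 24.38
eef_pos: [513.4, 43.1, 31.3]
tool_rot: [3.142, -0.0, -2.916]
force: [0.1, 0.2, -0.8]
width: 85.0
gripper_force: 0.0
clock: 25.25
eef_pos: [465.0, 32.0, 200.7]
tool_rot: [3.141, -0.0, -2.916]
force: [0.0, -0.9, 0.7]
width: 85.3
gripper_force: 0.0
grip 389 c [-76.   28.7] size [55.3  8.8] ang 1.2 z 41.5
grip 421 c [-75.7 -28.2] size [55.   8.1] ang 0.1 z 41.4
blue 903 c [-1.2 -1.3] size [48.1 18.1] ang 0.5 z 61.6
brass y pct [ 8.7  9.7 10.8] 107
tcp press [-125.7   -0.5  200.7] yaw [ 3.141 -0.    -2.916] w 85.29434834485917 gf 0.0 t 25.25
```

```bash
sed -i 's/abs(Q\[...,2\]-61)<3/abs(Q[...,2]-61)<5/' chk2.py; python3 - <<'E'
import sys; sys.argv=['x','w16.png']
exec(open('chk2.py').read())
# profile across clock along press y at several x, tops
for x in (-15,0,15):
    k=(abs(Q[...,0]-x)<1.5)&(abs(Q[...,1])<28)&(Q[...,2]>48)&(Q[...,2]<70); q=Q[k]; print(x,k.sum(),np.percentile(q[:,1],[1,99]).round(1) if k.sum() else '')
    b=k&y; print('  brass y',np.percentile(Q[b][:,1],[2,50,98]).round(1) if b.sum() else '', ' blue y',np.percentile(Q[k&bl][:,1],[2,98]).round(1) if (k&bl).sum() else '')
save('z.png',cv2.resize(im[180:384,120:392],(800,600)))
E
```

```text
grip 391 c [-76.5  28.6] size [54.8  8.6] ang 1.1 z 41.4
grip 417 c [-76.  -28.3] size [ 8.3 54.5] ang 89.5 z 41.4
blue 921 c [-1.6 -1.5] size [48.2 18.7] ang 0.4 z 61.5
brass y pct [ 8.8  9.7 10.8] 107
tcp press [-125.8   -0.5  200.4] yaw [ 3.141e+00 -1.000e-03 -2.916e+00] w 85.2632609315296 gf 0.0 t 25.3
-15 78 [-13.7  10.5]
  brass y [ 9.6 10.1 10.5]  blue y [-9.8  7.7]
0 69 [-13.8  10.7]
  brass y [ 8.8  9.7 10.6]  blue y [-9.9  7.8]
15 65 [-14.    9.9]
  brass y [8.9 8.9 9.9]  blue y [-10.   7.]
```

View pics/z.png

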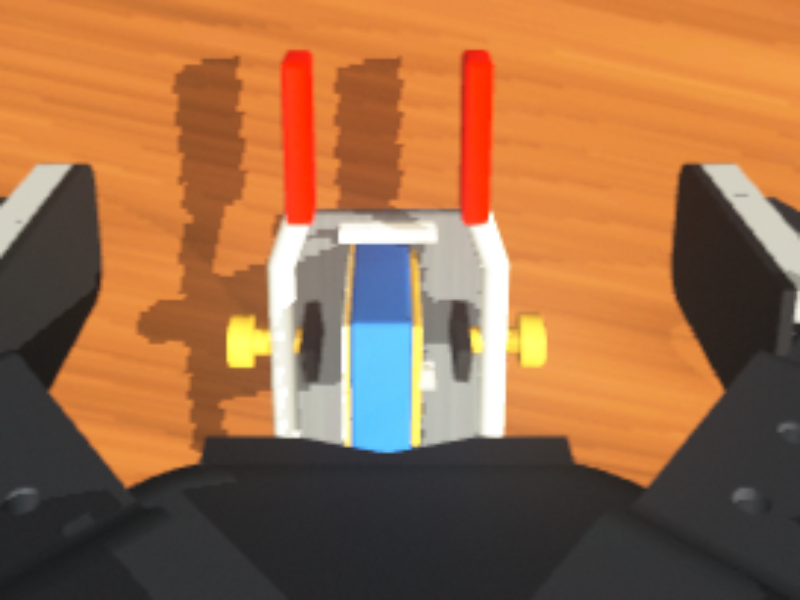

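The view shows the grips fully open at (298,135) and (477,135) and the clock upright at (383,345). The brass is flush against the case with no gap. Overall thickness is about 24.5 mm (25 home, 28 open). Handing in.

```bash
python3 -c "
from cell import ctrl
print(ctrl.finish_job())"
```

```text
the job is handed in; nothing more can be done
None
```

The clock is standing in the left-hand press's cradle with its brass back snapped home; I stopped squeezing when the force fell from a 10.4 N peak on each grip to 2.5 N, the grips sprang fully open, and the job was handed in at about 25 s.

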